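# Press a gearbox filter home with the right spacer

## Task

Of the three look-alike aluminium spacer blocks, pick up the thickest one that will go into the gap between the filter and the near rail of its nest, and slide it upright all the way down to the nest floor at the end of the gap that is wide enough. Then push the filter with it until the filter sits flush against the red rear stop, and finish while still gripping the spacer and pressing the sprung filter home: do not let go. Leave the other two spacers, the spray can, the screwdriver and the bolt where they are.

Things in the scene. Friction and masses are not known exactly. Their poses are not given: they have to be found in the camera images.
- nest: Fixed nest holding the filter, 250 (x) x 260 mm (y). Origin: centre of its underside, on the bench; x from near rail to rear stop, y along the rail. Floor: black plate, top at 6 mm height. Near rail: steel bar, x -125 to -95 mm, top at 22 mm, its inner face carries the two lands. Rear stop: red bar, face at x = 97.5 mm, top at 32 mm. Side guides at y = +-115 mm, 20 mm wide, top at 22 mm.
- land_thin: Brass strip on the rail's inner face, 3 mm thick, 90 mm long (y), 16 mm high: here the gap to the filter is 20 mm wide at rest (the wide end; 26 mm when home). Fixed in the nest at nest y = +50 or -50 mm, which one varies; axes as the nest's. Origin: mid length, on the rail face, at nest-floor height; the gap at rest runs from x = 3 to 23 mm here.
- land_thick: Blue strip on the rail's inner face, 15.5 mm thick, 90 mm long, 16 mm high, at the other end of the rail: here the gap to the filter is only 7.5 mm wide (13.5 mm when home). Origin and axes as for land_thin.
- filter_edge (a point): Middle of the top of the filter's near edge, 24 mm above the bench. The filter is a flat light-grey oil filter, 163.5 (x) x 200 mm (y), with an 18 mm high rim standing on the nest floor; 46 mm back from the near edge it rises to a gridded top 41 mm above the bench; a tube near its far right corner reaches 76 mm.
- filter (a joint): How far the filter has slid along nest +x, in m: 0 at rest, 0.006 flush against the rear stop (a hard end). A spring pushes it back towards the rail: about 5 N to start it moving, about 10 N to hold it home; it comes back if released. It only slides straight, it does not lift or turn.
- spacer_10: Plain aluminium spacer block, 10 mm thick (its x axis) x 40 mm long (its y axis) x 60 mm high, edges rounded 3 mm, small dark dot on top; it stands upright on the bench. Origin: centre of its underside, z up. 65 g; too thin.
- spacer_16: Plain aluminium spacer block, 16 mm thick (its x axis) x 40 mm long (its y axis) x 60 mm high, edges rounded 3 mm, small dark dot on top; it stands upright on the bench. Origin: centre of its underside, z up. About 105 g; the thickest that goes into the wide end of the gap with the filter at rest.
- spacer_28: Plain aluminium spacer block, 28 mm thick (its x axis) x 40 mm long (its y axis) x 60 mm high, edges rounded 3 mm, small dark dot on top; it stands upright on the bench. Origin: centre of its underside, z up. 180 g; too thick for any gap.
- spray_can: Bystander: white and blue spray can with red cap, 60 mm diameter, 170 mm high, standing. Origin: centre of its underside.
- screwdriver: Bystander: screwdriver with red handle, lying. Origin at its underside near its middle.
- bolt: Bystander: steel bolt, 58 mm long, head 18 mm, lying. Origin: bench level under the middle.
Mind the look-alikes: they are no part of the job. What is shaped like the spacer_16 but blue or turquoise is not meant.

How it is judged (in metres and radians):
On the way, in this order (a step that is already met when the one before it is completed fails the run):
1. the 16 mm spacer is picked up (height (world z) of spacer_16 above 0.04 m), for 0.1 s.
2. the 16 mm spacer stands in the wide end of the gap, down at the nest floor (x of spacer_16 in the frame of land_thin between 0.008 and 0.023 m and y of spacer_16 in the frame of land_thin between -0.03 and 0.03 m and z of spacer_16 in the frame of land_thin between -0.003 and 0.006 m and angle between the x axis of spacer_16 and the x axis of land_thin, either way round below 0.12 rad and angle between spacer_16's own z axis and vertical below 0.12 rad), for 0.2 s.
At the end, for the whole second after the job is handed in: 16 mm spacer in the wide end (within 30 mm of the thin land's middle), underside within 6 mm of the nest floor, upright and square within 7 degrees, gripped and pressing the filter with over 5 N; filter within 1 mm of flush; the other spacers, can, screwdriver, bolt within 30 mm of their starts (all of step 2 and value of joint filter above 0.005 m and contact force between spacer_16 and filter above 5 N and contact force between the fingers and spacer_16 above 3 N and linear speed of spacer_16 below 0.02 m/s and distance of each of spacer_10, spacer_28, spray_can, screwdriver, bolt from where it was at the start of the episode below 0.03 m); the arm keeps its last pose, push and grip.
It fails at once if the thin spacer is moved by more than 30 mm (distance of spacer_10 from where it was at the start of the episode above 0.03 m).
It fails at once if the thick spacer is moved by more than 30 mm (distance of spacer_28 from where it was at the start of the episode above 0.03 m).
It fails at once if the spray can is moved by more than 30 mm (distance of spray_can from where it was at the start of the episode above 0.03 m).
It fails at once if the screwdriver is moved by more than 30 mm (distance of screwdriver from where it was at the start of the episode above 0.03 m).
It fails at once if the bolt is moved by more than 30 mm (distance of bolt from where it was at the start of the episode above 0.03 m).
It also fails if it takes over 53 s, if anything falls off the work surface, if the arm or the gripper's body presses on something with over 40 N, if the wrist force passes 120 N, or if a joint passes its speed limit or range.

## Robot

A 6-joint arm with a two-finger parallel gripper is mounted at the origin on the work surface. World frame = base frame: x ahead of the robot, y to its left, z up, the work surface at z = 0. Lengths are in m, angles in degrees, forces in N, time in s.
With the tool pointing down it reaches from about 0.275 to 0.875 m from the base axis. Payload 12.5 kg.
Tool frame: the origin (TCP) lies at the very end of the fingers, on their centre line; the grasp point (between the pads) lies 19 mm behind it; z points along the fingers, y is the direction in which the jaws open and shut (so a half turn about z gives the same grasp; the last joint's range is limited). The gripper opens to 85 mm and grips with 20 to 120 N. Pads are 22 mm wide; open, the fingers measure 114 mm over their backs; the gripper's body (76 mm by 85 mm) begins 54 mm behind the grasp point. The pads swing forward as they close: fully open they stand 13 mm farther back than shut.
Start: joints at [63.679, 20.094, 94.641, -0, 65.266, -4.847], TCP at [0.201, 0.512, 0.231] pointing down, gripper open.
Joint ranges: [-157.81, 157.81], [-45, 120.19], [0.68, 151.7], [-89.99, 269.99], [4.06, 180], [-164.3, 164.3]. Speed limits (degrees/s): [127.2, 127.2, 159.86, 180, 180, 180].

## Interface

Orientations are given as a 3x3 rotation matrix whose columns are the frame's x, y, z axes.
In Python, from plant import env gives the robot as it stands.
- The arm moves only by the tool step_arm, never from a script. Its arguments are lists of equal length, an entry for each row: "linear": the shift along the world's x, y, z in mm, a list of three; "delta_rot": the turn, a rotation vector about the world's x, y, z in rad, a list of three; "gripper": the finger opening in mm, from 0 to 85.4. In form: {"linear": [[tx, ty, tz], ...], "delta_rot": [[wx, wy, wz], ...], "gripper": [gripper, ...]}. A call has 1 to 12 rows; each row is the pose to reach, as a shift and turn from the pose measured when the call began; what a row does not reach only later rows make up. A row lasts 1/10 s, in which the tool goes at most 50 mm and 8.59 degrees, less where a joint would pass 70% of its speed; a pose out of reach is approached as far as the arm can. A call with a gripper value outside its range is refused whole. The fingers move at their own pace and stop on an object; the grip force is fixed at half the most. Time passes only in rows, so rows that repeat a pose let the fingers close. It gives the time, the measured TCP pose, the force and the opening at its end, in the units of the state.
- env.state(): the state, without advancing time (a new reading comes with each control period).
- env.capture(name): name is "scene" or "top" or "wrist"; returns the picture (420x560x3 uint8, blue, green, red); there is no depth.
- env.camera_info(name): a dict with "camera_matrix" (3x3 intrinsics, pixels), "k1" (the pictures are not rectified: a ray, as slopes to the right and down, at radius r is drawn at 1 + k1 r^2 times it, then the intrinsics apply), "R" (3x3) and "t" (3): a world point X has camera coordinates R X + t. Camera axes: x right, y down, z forward; pixel columns grow to the right and rows downward; lengths in m; the calibration is good to about 2 mm. A picture is of the moment at which its call begins: read the wrist's pose just before it. camera_info takes no time and is no camera call; for the wrist camera it gives the pose at the moment of the call.
- env.sign_off(): hands the job in, once; it reports no verdict.
Trained networks look in the newest picture that a camera, given by its name, has taken for a name from the list of things; names that differ only in an ending like _2 or _b are one class to them, and where a whole thing is asked for, a point or a joint stands for the part that bears it (a point fixed in the world has none). Each returns a list of dicts, best first, with "p" (0 to 1); they miss things now and then, are a little off and sometimes report something else, mostly with a low value. They report only what shows in the picture. A call takes as long as a camera call. They do not tell look-alikes from the thing itself.
- env.boxes_of(camera, query): "position" ([column, row] in pixels, amid what is visible of it).
- env.regions_of(camera, query): "mask" (420x560 bool, what is visible of it) and "position" ([column, row] in pixels, amid what is visible of it).
- env.place_of(camera, query): "position" ([column, row] in pixels: a listed point, or the origin of a listed thing).
The state is a dict: "time_s": time; "joints": joint angles; "joint_velocities": joint speeds; "joint_efforts": joint torques, N m; "ee_pos": TCP position; "ee_rot": TCP orientation; "force": force on the tool from outside, world axes, zero at the start; "ft_torque": the same for the moment, N m; "gripper_width": finger opening in m.
Only numpy, scipy, OpenCV 4.12 (cv2) and the standard library are available. Lean on these libraries where they do the work, as an engineer would, in place of code of your own. Each camera call takes 0.05 s, during which the arm holds its last target. There are 200 camera calls.

## Working session

There is one attempt and no reset: what is moved stays moved. The work goes in short steps, Python scripts to look and compute and a tool call to move; the robot and the scene stay as the last step left them, time stands still between calls to the robot, and variables do not carry over. Pictures are saved under pics/ and viewed, about 8 in all and at most 12, crops included, and the job is handed in when it is done.

Besides the shell and the picture viewer there is one more tool, called after "Request:" as name(argument=value, ...) on one line, values as JSON. step_arm: Moves the arm, as the interface text tells. Its arguments: {"type":"object","properties":{"linear":{"type":"array"},"delta_rot":{"type":"array"},"gripper":{"type":"array"}},"required":["linear","delta_rot","gripper"]}

```bash
mkdir -p pics
cat > h.py <<'E'
import numpy as np, cv2
from plant import env
def ray(cam,p):
    i=env.camera_info(cam);K=np.array(i["camera_matrix"]);R=np.array(i["R"]);t=np.array(i["t"]);k=i["k1"]
    d=np.array([(p[0]-K[0,2])/K[0,0],(p[1]-K[1,2])/K[1,1]]);u=d.copy()
    for _ in range(20): u=d/(1+k*(u@u))
    return -R.T@t, R.T@np.array([u[0],u[1],1])
def at(cam,p,z):
    o,d=ray(cam,p); return (o+d*(z-o[2])/d[2])
def proj(cam,X):
    i=env.camera_info(cam);K=np.array(i["camera_matrix"]);c=np.array(i["R"])@X+np.array(i["t"])
    u=c[:2]/c[2];u=u*(1+i["k1"]*(u@u)); return K[:2,:2]@u+K[:2,2]
E
python3 - <<'E'
from h import *
for c in ["scene","top"]:
    im=env.capture(c); cv2.imwrite(f"pics/{c}1.png",im)
    print(c,-np.array(env.camera_info(c)["R"]).T@env.camera_info(c)["t"])
    for q,z in [("nest",0),("land_thin",.006),("land_thick",.006),("filter_edge",.024),("spacer_10",0),("spacer_16",0),("spacer_28",0),("spray_can",0),("screwdriver",0),("bolt",0)]:
        for r in env.place_of(c,q)[:3]:
            print(q,round(r["p"],2),np.round(r["position"]),np.round(at(c,r["position"],z),4))
print(env.state())
E
```

```text
scene [ 1.03491213 -0.09270199  0.80794467]
nest 0.89 [375. 244.] [0.596  0.1254 0.    ]
land_thin 0.53 [385. 207.] [0.5053 0.1566 0.006 ]
land_thick 0.57 [342. 209.] [0.5139 0.059  0.006 ]
land_thick 0.37 [216. 196.] [ 0.4869 -0.2222  0.006 ]
filter_edge 0.85 [369. 211.] [0.5303 0.1142 0.024 ]
spacer_10 0.9 [249. 220.] [ 0.5455 -0.1445  0.    ]
spacer_10 0.73 [216. 194.] [ 0.4773 -0.2215  0.    ]
spacer_10 0.73 [150. 223.] [ 0.5587 -0.3576  0.    ]
spacer_16 0.9 [249. 220.] [ 0.5455 -0.1445  0.    ]
spacer_16 0.73 [216. 194.] [ 0.4773 -0.2215  0.    ]
spacer_16 0.73 [150. 223.] [ 0.5587 -0.3576  0.    ]
spacer_28 0.9 [249. 220.] [ 0.5455 -0.1445  0.    ]
spacer_28 0.73 [216. 194.] [ 0.4773 -0.2215  0.    ]
spacer_28 0.73 [150. 223.] [ 0.5587 -0.3576  0.    ]
spray_can 0.97 [114. 214.] [ 0.5365 -0.4399  0.    ]
screwdriver 0.75 [167. 286.] [ 0.7009 -0.298   0.    ]
bolt 0.68 [247. 296.] [ 0.719 -0.139  0.   ]
bolt 0.65 [373. 244.] [0.5961 0.1216 0.    ]
top [ 0.48209202 -0.1012757   1.18509771]
nest 0.79 [174. 197.] [0.6036 0.131  0.    ]
land_thin 0.44 [165. 238.] [0.5015 0.151  0.0
[... 994 characters left out ...]
8e-03,
        6.52661401e+01, -4.84835588e+00]), 'joint_velocities': array([ 0.06218554,  0.11593984, -0.03857681,  0.02960645, -0.03779297,
       -0.06939857]), 'joint_efforts': array([ 7.97698358e-04, -5.06040037e+01, -2.91650766e+01, -1.39188842e-04,
        7.04879694e-04,  3.18605089e-06]), 'ee_pos': array([0.20129   , 0.51182067, 0.23127891]), 'ee_rot': array([[-9.30594542e-01,  3.66051631e-01, -4.63264187e-05],
       [ 3.66051632e-01,  9.30594542e-01, -1.96838518e-05],
       [ 3.59058064e-05, -3.52755462e-05, -9.99999999e-01]]), 'force': array([ 0.35362848, -0.71688244,  0.09793987]), 'ft_torque': array([ 0.00676249, -0.02408352,  0.01459291]), 'gripper_width': 0.0855363174518666}
```

Run:
```python
import cv2
a=cv2.imread("pics/top1.png");cv2.imwrite("pics/top1c.png",cv2.resize(a[130:310,130:430],(800,480),interpolation=3))
```

```text
(no output)
```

View pics/scene1.png

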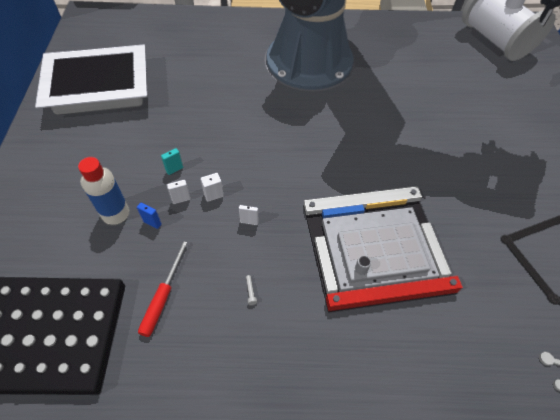

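View pics/top1c.png

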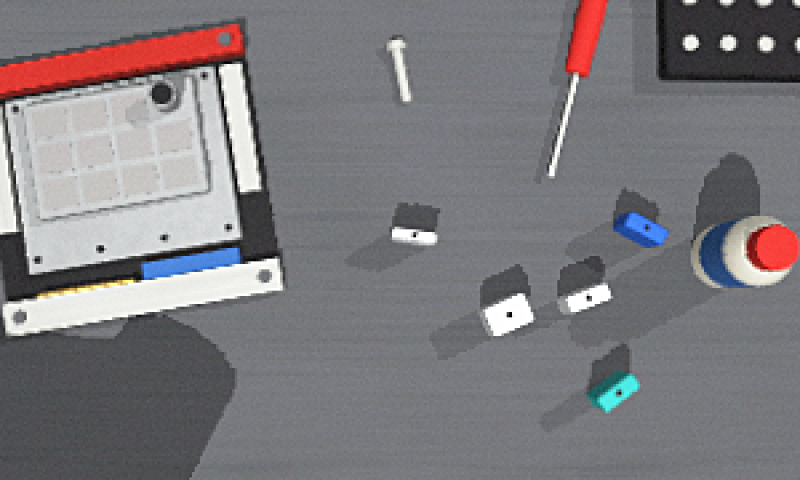

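The scene shows three white spacers: 28 mm at (212,187), 16 mm at (178,191) and 10 mm at (249,215), plus teal and blue decoys. In the top crop they are at (508,313), (586,298) and (414,236). The brass thin land is the left (+y) end of the rail and the blue thick land is the right end. Next I'll measure the outlines.

```bash
cat >> h.py <<'E'
def whites(cam,im,z,lo=195,amin=30):
    m=(im.min(2)>lo).astype(np.uint8)
    for c in cv2.findContours(m,cv2.RETR_EXTERNAL,cv2.CHAIN_APPROX_NONE)[0]:
        if cv2.contourArea(c)<amin: continue
        w=np.array([at(cam,p,z)[:2] for p in c[:,0].astype(float)],np.float32)*1000
        r=cv2.minAreaRect(w); b=cv2.boxPoints(r);e=[b[1]-b[0],b[2]-b[1]];l=max(e,key=np.linalg.norm)
        yield c[:,0].mean(0).round(),np.round(r[0],1),np.round(sorted(r[1]),1),round(np.degrees(np.arctan2(l[1],l[0]))%180,1)
E
python3 - <<'E'
from h import *
im=cv2.imread("pics/top1.png")
for w in whites("top",im,.06): print(*w)
for n,p in dict(s16=(349.75,241.75),s28=(320.8,247.6),s10=(285.6,218)).items(): print(n,at("top",p,.06))
f=lambda c:(130+c[0]*.375,130+c[1]*.375)
print("rail bolts",at("top",f((20,317)),.022),at("top",f((265,275)),.022))
print("filter near corners",at("top",f((30,274)),.024),at("top",f((243,238)),.024))
print("nest right edge: rail/red ends",at("top",f((284,290)),.022))
E
```

```text
[454. 378.] [ 152.3 -558.5] [198.8 259. ] 101.6
[321. 248.] [ 478.6 -229.5] [26.7 38.7] 113.1
[350. 241.] [ 493.6 -301. ] [14.5 38.4] 111.5
[183. 241.] [492.7  97.5] [ 29.8 250.3] 100.0
[413. 230.] [ 518.7 -455. ] [30.1 49.6] 57.7
[285. 218.] [ 548.1 -145.4] [10.4 38.9] 82.1
[129. 193.] [606.1 230.8] [ 18.9 114.5] 10.4
[341. 176.] [ 649.2 -279.8] [ 4.2 93.4] 165.0
[174. 192.] [606.4 117.9] [156.1 191.1] 100.2
[219. 178.] [645.7  11.3] [ 19.9 115.4] 9.7
[280. 156.] [ 697.5 -132.1] [12.2 54.8] 6.0
[ 41. 104.] [833.5 472.8] [ 19.7 210.1] 73.0
[46. 90.] [869.4 462.3] [ 16.5 167.7] 72.6
[406.  33.] [ 961.  -436.4] [326.4 763.7] 93.1Traceback (most recent call last):
  File "<stdin>", line 3, in <module>
  File "h.py", line 17, in whites
    w=np.array([at(cam,p,z)[:2] for p in c[:,0].astype(float)],np.float32)*1000
                ~~^^^^^^^^^
  File "h.py", line 9, in at
    o,d=ray(cam,p); return (o+d*(z-o[2])/d[2])
        ~~~^^^^^^^
  File "h.py", line 4, in ray
    i=env.camera_info(cam);K=np.array(i["camera_matrix"]);R=np.array(i["R"]);t=np.array(i["t"]);k=i["k1"]
ValueError: time passes only in moves, steps and waits
```

Request:
step_arm(linear=[[20,-45,0],[37,-90,0],[53,-135,0],[69,-180,0],[85,-225,0],[102,-270,0],[118,-315,0],[134,-360,0],[150,-405,0],[166,-450,0],[183,-495,0],[199,-540,0]], delta_rot=[[0,0,-0.07],[0,0,-0.14],[0,0,-0.21],[0,0,-0.28],[0,0,-0.35],[0,0,-0.42],[0,0,-0.49],[0,0,-0.56],[0,0,-0.63],[0,0,-0.7],[0,0,-0.77],[0,0,-0.81]], gripper=[60,60,60,60,60,60,60,60,60,60,60,60])

```text
time_s: 2.3
ee_pos: [0.4007, -0.0303, 0.2316]
ee_rot: [[-0.374, 0.928, 0.001], [0.928, 0.374, -0.0], [-0.001, 0.001, -1.0]]
force: [1.3, 1.4, -0.6]
gripper_width: 0.0601
```

Request:
step_arm(linear=[[15,-45,0],[31,-90,0],[46,-135,0],[62,-180,0],[77,-225,0],[93,-271,0],[93,-271,0],[93,-271,0]], delta_rot=[[0,0,0],[0,0,0],[0,0,0],[0,0,0],[0,0,0],[0,0,0],[0,0,0],[0,0,0]], gripper=[60,60,60,60,60,60,60,60])

```text
time_s: 3.1
ee_pos: [0.4934, -0.3017, 0.231]
ee_rot: [[-0.373, 0.928, 0.0], [0.928, 0.373, 0.001], [0.001, 0.0, -1.0]]
force: [-1.9, 0.3, 0.6]
gripper_width: 0.0598
```

```bash
python3 - <<'E'
s=open('h.py').read()
s=s.replace("def ray","import functools\n@functools.lru_cache\ndef info(c): return env.camera_info(c)\ndef ray").replace("i=env.camera_info(cam)","i=info(cam)")
open('h.py','w').write(s)
E
python3 - <<'E'
from h import *
print(env.state()["ee_pos"]); info("wrist")
im=env.capture("wrist");cv2.imwrite("pics/w1.png",im)
for w in whites("wrist",im,.06,amin=200): print(*w)
f=lambda c:(130+c[0]*.375,130+c[1]*.375)
print("rail bolts",at("top",f((20,317)),.022),at("top",f((265,275)),.022))
print("filter near corners",at("top",f((30,274)),.024),at("top",f((243,238)),.024))
t=cv2.imread("pics/top1.png")
for w in whites("top",t[:300,:300],.022,amin=100): print("z22",*w)
E
```

```text
[ 0.49342711 -0.30168697  0.23098683]
[255. 344.] [ 534.8 -475.2] [30.3 52.9] 22.2
[  2. 333.] [ 261.5 -588.9] [ 9.6 99.7] 94.9
[280. 180.] [ 493.  -299.4] [14.6 38.4] 109.8
[289. 105.] [ 477.6 -229.2] [24.1 37. ] 111.9
rail bolts [0.47258216 0.21591103 0.022     ] [ 0.51313664 -0.01099682  0.022     ]
filter near corners [0.51233909 0.20677871 0.024     ] [0.54689374 0.00942343 0.024     ]
z22 [183. 241.] [493.  104.2] [ 30.8 258.8] 100.0
z22 [129. 193.] [610.3 242. ] [ 19.5 118.3] 10.4
z22 [174. 192.] [610.6 125.3] [161.4 197.6] 100.2
z22 [219. 178.] [651.2  15.1] [ 20.6 119.3] 9.7
z22 [ 41. 104.] [845.4 492.2] [ 20.3 217.2] 73.0
z22 [46. 90.] [882.4 481.4] [ 17.1 173.3] 72.6
z22 [271.  20.] [1060.9 -115. ] [128.4 139.7] 90.6
z22 [208.  12.] [1095.3   48.2] [ 83.5 175.9] 119.6
z22 [131.  30.] [1047.6  275.1] [171.9 516.9] 87.1
```

View pics/w1.png

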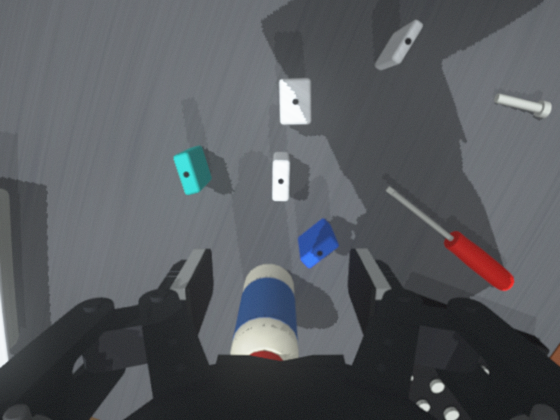

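The wrist view shows spacer_16 directly below at (281,181), square to the jaws, with 28 mm at (295,101), teal at (191,172) and blue at (317,243), all clear of the finger paths. I'll descend and grip.

Request:
step_arm(linear=[[0,1,-40],[0,1,-80],[0,1,-120],[0,1,-150],[0,1,-180],[0,1,-195],[0,1,-204],[0,1,-204],[0,1,-204]], delta_rot=[[0,0,-0.01],[0,0,-0.01],[0,0,-0.01],[0,0,-0.01],[0,0,-0.01],[0,0,-0.01],[0,0,-0.01],[0,0,-0.01],[0,0,-0.01]], gripper=[50,50,50,50,50,50,50,50,50])

```text
time_s: 4.05
ee_pos: [0.494, -0.3, 0.0285]
ee_rot: [[-0.364, 0.931, 0.002], [0.931, 0.364, -0.0], [-0.001, 0.001, -1.0]]
force: [0.0, 0.7, 0.6]
gripper_width: 0.0495
```

Request:
step_arm(linear=[[0,0,0],[0,0,0],[0,0,0],[0,0,0],[0,0,0],[0,0,0],[0,0,0],[0,0,0]], delta_rot=[[0,0,0],[0,0,0],[0,0,0],[0,0,0],[0,0,0],[0,0,0],[0,0,0],[0,0,0]], gripper=[5,5,5,5,5,5,5,5])

```text
time_s: 4.85
ee_pos: [0.4944, -0.3003, 0.0294]
ee_rot: [[-0.364, 0.931, 0.003], [0.931, 0.364, -0.001], [-0.002, 0.002, -1.0]]
force: [-0.7, 0.9, 7.4]
gripper_width: 0.0153
```

Request:
step_arm(linear=[[0,0,15],[0,0,45],[0,0,85],[0,0,120],[2,40,130],[4,85,130],[6,130,130],[8,175,130],[9,220,130],[11,265,130],[12,310,130],[13,355,130]], delta_rot=[[0,0,0],[0,0,0],[0,0,0],[0,0,0],[0,0,-0.03],[0,0,-0.06],[0,0,-0.1],[0,0,-0.14],[0,0,-0.18],[0,0,-0.198],[0,0,-0.198],[0,0,-0.198]], gripper=[5,5,5,5,5,5,5,5,5,5,5,5])

```text
time_s: 6.05
ee_pos: [0.5072, 0.0565, 0.1606]
ee_rot: [[-0.174, 0.985, 0.004], [0.985, 0.174, -0.002], [-0.002, 0.003, -1.0]]
force: [0.3, 0.0, -0.7]
gripper_width: 0.0153
```

Request:
step_arm(linear=[[2,45,0],[4,90,0],[5,103,-20],[5,103,-40],[5,103,-50],[5,103,-50],[5,103,-50]], delta_rot=[[0,0,0],[0,0,0],[0,0,0],[0,0,0],[0,0,0],[0,0,0],[0,0,0]], gripper=[5,5,5,5,5,5,5])

```text
time_s: 6.75
ee_pos: [0.5126, 0.1592, 0.1115]
ee_rot: [[-0.173, 0.985, 0.004], [0.985, 0.173, -0.001], [-0.002, 0.004, -1.0]]
force: [0.5, -0.7, -0.7]
gripper_width: 0.0152
```

Run:
```python
from h import *
print(env.state()["ee_pos"],env.state()["ee_rot"]); info("wrist")
im=env.capture("wrist");cv2.imwrite("pics/w2.png",cv2.resize(im,(800,600),interpolation=3))
```

```text
[0.51261716 0.15915691 0.11146255] [[-0.17317898  0.98488098  0.004301  ]
 [ 0.98488802  0.17318646 -0.00142936]
 [-0.00215263  0.00398847 -0.99998973]]
```

View pics/w2.png

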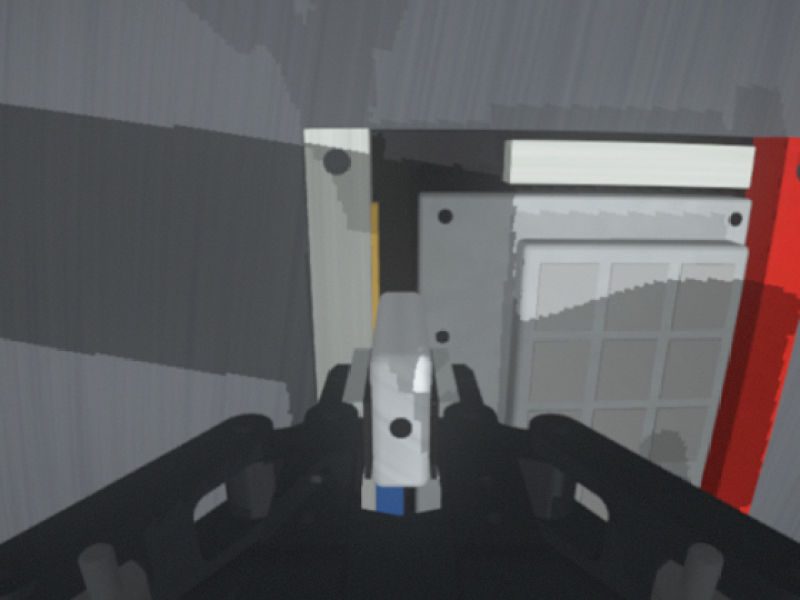

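The wrist view, enlarged to 800x600, shows the held spacer with its lower near edge at about (377..420,293). The brass edge is at x≈379 and the filter edge at x≈418, so it looks nearly aligned. Next I'll fit the edges numerically.

Run:
```python
from h import *
info("wrist"); S=.7
im=cv2.resize(cv2.imread("pics/w2.png"),(800,600)).astype(int)
ex=np.array([np.cos(np.radians(10)),np.sin(np.radians(10))]);ey=np.array([-ex[1],ex[0]])
tc=env.state()["ee_pos"][:2]*1000
def show(n,p,z):
    q=((p[0]+.5)*S-.5,(p[1]+.5)*S-.5); w=at("wrist",q,z)[:2]*1000; print(n,p,np.round(w,1),"rel tcp nest:",np.round([(w-tc)@ex,(w-tc)@ey],2))
g=im.sum(2)/3
for r in (215,235,255,275):
    row=im[r]; br=row[:,2]-row[:,0]            # brass: red minus blue
    b=np.where(br[360:400]>40)[0]+360
    d=np.diff(cv2.GaussianBlur(g[r:r+1].astype(np.float32),(5,1),0)[0]); f=400+np.argmax(d[400:435])
    if len(b): show("brassL",(b[0]-.5,r),.022); show("brassR",(b[-1]+.5,r),.022)
    show("filter",(f+.5,r),.024)
zb=.1115-.0294
for r in (300,310):
    d=np.diff(cv2.GaussianBlur(g[r:r+1].astype(np.float32),(5,1),0)[0]);print("sp",r,[(i,round(float(d[i]))) for i in range(365,435) if abs(d[i])>8])
for p in ((378,294),(419,294)): show("spacer bottom",p,zb)
show("dot",(400,428),zb+.06)
```

```text
brassL (np.float64(370.5), 215) [492.4 196.3] rel tcp nest: [-13.62  40.09]
brassR (np.float64(377.5), 215) [495.7 196.9] rel tcp nest: [-10.31  40.09]
filter (np.float64(418.5), 215) [514.7 200.4] rel tcp nest: [ 8.99 40.32]
brassL (np.float64(370.5), 235) [494.  186.9] rel tcp nest: [-13.77  30.54]
brassR (np.float64(378.5), 235) [497.7 187.5] rel tcp nest: [-9.94 30.54]
filter (np.float64(418.5), 235) [516.4 191.1] rel tcp nest: [ 9.07 30.85]
brassL (np.float64(370.5), 255) [495.5 177.2] rel tcp nest: [-13.92  20.8 ]
brassR (np.float64(378.5), 255) [499.3 177.9] rel tcp nest: [-10.06  20.79]
filter (np.float64(418.5), 255) [518.2 181.6] rel tcp nest: [ 9.16 21.18]
brassL (np.float64(371.5), 275) [497.5 167.5] rel tcp nest: [-13.59  10.85]
brassR (np.float64(378.5), 275) [500.9 168.1] rel tcp nest: [-10.18  10.84]
filter (np.float64(418.5), 275) [520.  171.9] rel tcp nest: [ 9.26 11.32]
sp 300 []
sp 310 []
spacer bottom (378, 294) [501.7 176.3] rel tcp nest: [-8.  18.8]
spacer bottom (419, 294) [516.5 178.9] rel tcp nest: [ 7.   18.78]
dot (400, 428) [512.6 159.1] rel tcp nest: [-0.23  0.  ]
```

Request:
step_arm(linear=[[0,0,-20],[0,0,-40],[0,0,-50],[0,0,-58],[0,0,-64],[0,0,-70],[0,0,-74],[0,0,-76],[0,0,-76]], delta_rot=[[0,0,0],[0,0,0],[0,0,0],[0,0,0],[0,0,0],[0,0,0],[0,0,0],[0,0,0],[0,0,0]], gripper=[5,5,5,5,5,5,5,5,5])

```text
time_s: 7.7
ee_pos: [0.5129, 0.1592, 0.0357]
ee_rot: [[-0.173, 0.985, 0.005], [0.985, 0.173, -0.001], [-0.002, 0.005, -1.0]]
force: [-0.4, -0.2, -0.9]
gripper_width: 0.0156
```

Request:
step_arm(linear=[[0,0,0],[0,0,0],[0,0,0],[1,0.2,0],[2,0.4,0],[3,0.5,0],[4,0.7,0],[5,0.9,0],[6,1.1,0],[7,1.2,0],[7,1.2,0]], delta_rot=[[0,0,0],[0,0,0],[0,0,0],[0,0,0],[0,0,0],[0,0,0],[0,0,0],[0,0,0],[0,0,0],[0,0,0],[0,0,0]], gripper=[5,5,5,5,5,5,5,5,5,5,5])

```text
time_s: 8.8
ee_pos: [0.5184, 0.1602, 0.0354]
ee_rot: [[-0.173, 0.985, 0.001], [0.985, 0.173, -0.002], [-0.002, 0.001, -1.0]]
force: [-7.9, -1.8, 4.3]
gripper_width: 0.015
```

Request:
step_arm(linear=[[2,0.4,0],[3,0.5,0],[4,0.7,0],[5,0.9,0],[5,0.9,0],[5,0.9,0]], delta_rot=[[0,0,0],[0,0,0],[0,0,0],[0,0,0],[0,0,0],[0,0,0]], gripper=[5,5,5,5,5,5])

```text
time_s: 9.4
ee_pos: [0.5201, 0.1605, 0.0354]
ee_rot: [[-0.173, 0.985, -0.007], [0.985, 0.173, -0.004], [-0.002, -0.007, -1.0]]
force: [-18.9, -3.0, 18.4]
gripper_width: 0.0152
```

Run:
```python
from h import *
s=env.state();print(s["ee_pos"],s["force"],s["ft_torque"])
im=env.capture("wrist");info("wrist");cv2.imwrite("pics/w3.png",cv2.resize(im,(800,600),interpolation=3))
t=env.capture("top");t0=cv2.imread("pics/top1.png")
cv2.imwrite("pics/t2.png",np.vstack([cv2.resize(x[140:260,110:240],(520,290),interpolation=3) for x in (t0,t)]))
```

```text
[0.52006079 0.16054361 0.03542031] [-18.92846519  -3.02750232  18.35085554] [-0.6657329   3.50644685 -0.04422974]
```

View pics/w3.png

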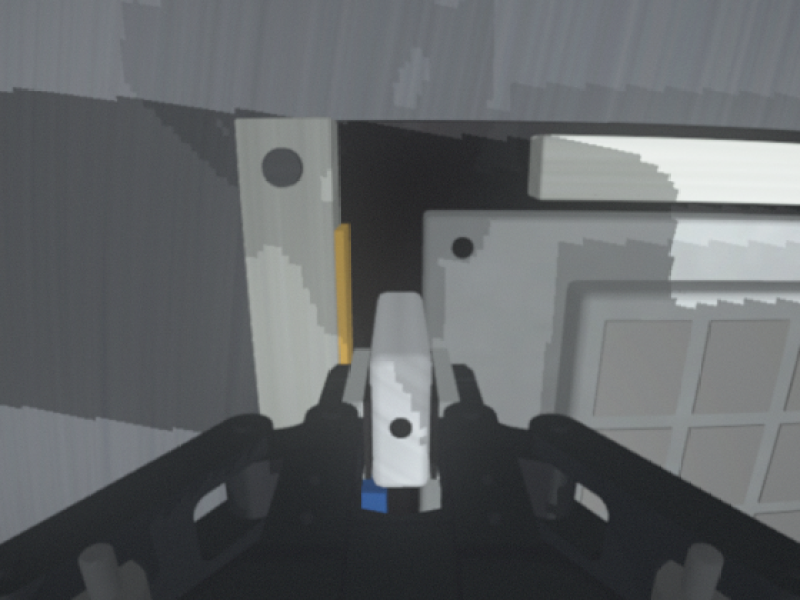

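View pics/t2.png

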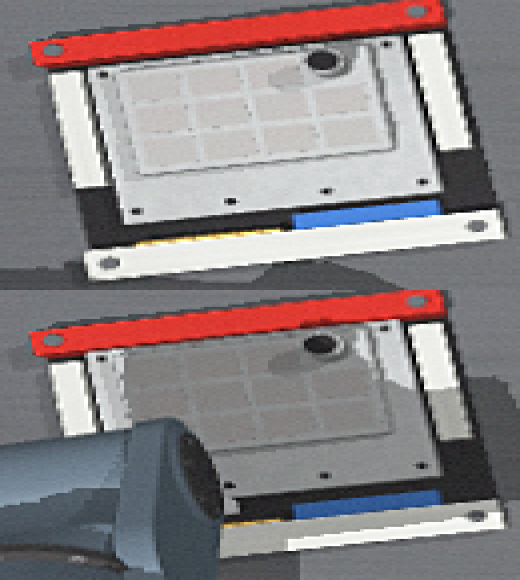

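The wrist view shows the spacer upright against the filter edge (x≈424), with a clear gap to the brass (x≈351). In the top view the filter appears to touch the red stop. I'll measure the gap and push a bit further to confirm it is against the hard end.

Run:
```python
from h import *
info("wrist");S=.7
im=cv2.imread("pics/w3.png").astype(int);g=(im.sum(2)/3).astype(np.float32)
ex=np.array([np.cos(np.radians(10.2)),np.sin(np.radians(10.2))])
W=lambda x,r,z:at("wrist",((x+.5)*S-.5,(r+.5)*S-.5),z)[:2]@ex*1000
for r in (240,260,275,285):
    b=np.where(im[r,325:375,2]-im[r,325:375,0]>40)[0]+325
    d=np.diff(cv2.GaussianBlur(g[r:r+1],(5,1),0)[0]);f=405+np.argmax(d[405:440])+.5
    print(r,b[[0,-1]],f,"gap",W(f,r,.024)-W(b[-1]+.5,r,.022))
```

```text
240 [334 350] 422.5 gap 23.120275562780648
260 [336 350] 422.5 gap 23.37026924614372
275 [336 350] 422.5 gap 23.565647481525616
285 [336 350] 422.5 gap 23.699792522541543
```

Request:
step_arm(linear=[[4,0.7,0],[5,0.9,0],[5,0.9,0],[5,0.9,0]], delta_rot=[[0,0,0],[0,0,0],[0,0,0],[0,0,0]], gripper=[5,5,5,5])

```text
time_s: 9.9
ee_pos: [0.5204, 0.1606, 0.0355]
ee_rot: [[-0.174, 0.985, -0.018], [0.985, 0.174, -0.006], [-0.003, -0.019, -1.0]]
force: [-26.3, -5.8, 27.1]
gripper_width: 0.0153
```

The force is now 26 N with almost no further travel, but the vertical load has risen too, so floor friction could be mimicking the stop. I'll relieve the downward load and correct the tilt while pushing.

Request:
step_arm(linear=[[4,0.7,1],[4,0.7,2],[4,0.7,2],[4,0.7,2],[4,0.7,2]], delta_rot=[[0.004,-0.015,0],[0.006,-0.025,0],[0.006,-0.025,0],[0.006,-0.025,0],[0.006,-0.025,0]], gripper=[5,5,5,5,5])

```text
time_s: 10.4
ee_pos: [0.52, 0.1605, 0.0357]
ee_rot: [[-0.174, 0.985, -0.004], [0.985, 0.174, -0.002], [-0.002, -0.004, -1.0]]
force: [-14.5, -2.4, -1.6]
gripper_width: 0.015
```

Request:
step_arm(linear=[[5,0.9,1.5],[6,1.1,2],[6,1.1,2],[6,1.1,2],[6,1.1,2]], delta_rot=[[0.002,-0.015,0],[0.002,-0.015,0],[0.002,-0.015,0],[0.002,-0.015,0],[0.002,-0.015,0]], gripper=[5,5,5,5,5])

```text
time_s: 10.9
ee_pos: [0.5201, 0.1605, 0.0357]
ee_rot: [[-0.174, 0.985, -0.003], [0.985, 0.174, -0.003], [-0.003, -0.003, -1.0]]
force: [-22.3, -4.0, 4.7]
gripper_width: 0.015
```

Run:
```python
from h import *
im=env.capture("wrist");info("wrist");s=env.state();print(s["ee_pos"],s["force"],s["gripper_width"])
g=cv2.resize(im,(800,600),interpolation=3);cv2.imwrite("pics/w4.png",cv2.resize(im[130:310,200:400],(800,600)[:1]+(720,),interpolation=3)[:600])
t=env.capture("top");t0=cv2.imread("pics/top1.png")
# filter displacement from top: compare grid-feature region vs red stop by subpixel patch match of the tube top and hole
for n,(x,y) in dict(tube=(190,154),hole=(205,150),bolt_fixed=(215,142),nearhole=(214,185)).items():
    p=t0[y-6:y+7,x-6:x+7]
    r=cv2.matchTemplate(cv2.cvtColor(t[y-12:y+13,x-12:x+13],6),cv2.cvtColor(p,6),cv2.TM_CCOEFF_NORMED)
    _,v,_,l=cv2.minMaxLoc(r);print(n,round(v,2),l[0]-6,l[1]-6)
o,w=proj("top",np.array([.6,.12,.024])),proj("top",np.array([.606,.121,.024]));print("6mm px",w-o)
```

```text
[0.52016191 0.16053075 0.03565987] [-22.50504066  -4.54993977   3.70929434] 0.014931022520052342
tube 0.81 0 -2
hole 0.74 0 -2
bolt_fixed 0.98 0 0
nearhole 0.97 1 6
6mm px [-0.34734682 -2.42154536]
```

View pics/w4.png

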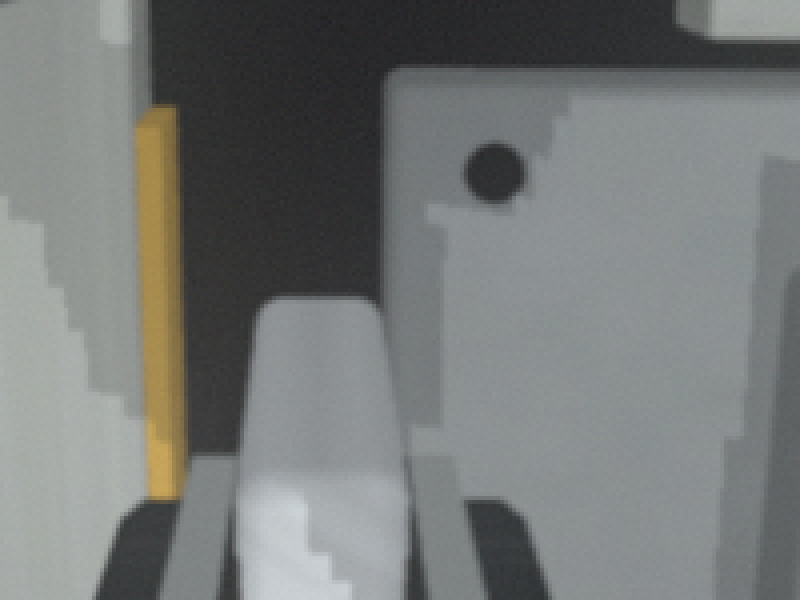

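```bash
python3 -c "
from plant import env
print(env.sign_off()); s=env.state(); print(s['time_s'],s['ee_pos'],s['force'],s['gripper_width'])"
```

```text
the job is handed in; nothing more can be done
None
the job is handed in; nothing more can be done
```

I picked up the 16 mm spacer and lowered it upright into the brass (wide) end of the gap, down to about the nest floor. I then pushed the filter back against the rear stop and handed in while still gripping and pressing. The sign-off gives no verdict.

**Checks that agree**
- **Push:** about 22.7 N, with almost no vertical load. Raising it from 15 N moved the spacer only 0.1 mm, so the filter is against a hard stop.
- **Filter travel:** the top camera showed the filter shifted about 2 pixels, where 6 mm would be about 2.4.
- **Spacer:** the last wrist picture shows it upright and square, touching the filter. The fingers read 15 mm wide, which fits the 16 mm block.

**Checks that disagreed or were left open**
- **Gap width:** a first automatic measurement gave 23.4 mm instead of the expected 26 mm. It had included the side face of the brass strip. Correcting for that from the close-up gives about 25.8 mm.
- **Early resistance:** the first pushes also pressed the spacer into the floor (up to 27 N) and tilted the tool by about 1°. I relieved that before the final push.
- **Unreliable match:** one filter hole matched 6 pixels off in the top picture; I discounted it as a false match.
- **Other objects:** I did not measure the other spacers, can, screwdriver and bolt again afterwards. The planned paths stayed clear of them.

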